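# Stand the gift box jar-end down on the tray

### The job

The wooden gift box lying on the counter has a full jar packed out of sight at one end. Lift the box clear of the counter to find out which end is heavy, then stand it upright, heavy end down, in the free space on the wooden tray, setting it down gently. Never turn the heavy end uppermost, and leave everything else standing where it is.

Things in the scene. Friction and masses are not known exactly. Their poses are not given: they have to be found in the camera images.
- giftbox_centre (a point): Centre of the closed light-wood gift box lying flat on the counter: 184 mm long (its x axis), 58 mm wide (y) and high (z, up at the start). Both ends look alike. Weighs 0.5 to 0.75 kg, mostly the jar, which fills one half; which half is hidden and changes. A steel handle spans its top at mid-length. Small things stand 40 mm or more off its long sides; 70 mm beyond each end is clear
- giftbox: The same gift box; origin at the centre of the face it lies on at the start, 29 mm under giftbox_centre; axes as giftbox_centre. The jar inside it (jar_c0 in the rules) cannot be seen and its place is not reported
- bail_bar (a point): Middle of the grip bar of the gift box's steel handle: a round bar 6 mm thick and 67 mm long, parallel to the box's y axis. Two arms join it to pivots at mid-length of the box's sides, 48 mm above its underside and 46 mm below the bar, so with the handle upright the bar is 94 mm above the counter. Hung by the bar, the box swings freely and its heavy end dips about 50 degrees
- bail (a joint): Angle of the handle on the box, rad: 0 stands straight up, + leans to the box's +x end, - to its -x end (-1.3 to 1.3). It stays where it is put by light friction (0.012 N m) and gives way to a light push
- tray: Fixed oak serving tray, outside 226 mm (its x axis) by 306 mm (y), rim 26 mm high and 8 mm thick, floor 8 mm thick; origin under its centre on the counter. It may lie turned any way. Three of its four quarters hold the twin box, the jug and a tumbler; one quarter, at -x -y, is free
- tray_floor (a point): Centre of the tray's floor, on its upper side, 8 mm above the counter; axes as the tray. The floor inside the rim is 210 mm (x) by 290 mm (y)
- twin_centre (a point): Middle (92 mm up) of a second gift box of the same kind, loose, already standing on end on the tray: 58 by 58 mm, 184 mm high, its handle folded against the side at its +x and reaching 6 mm out
- jug_centre (a point): Middle axis, 78 mm up, of a white ceramic jug standing on the tray: 84 mm across at the foot, 68 mm at the top, 155 mm high, its handle reaching 69 mm out along its +y axis. Loose
- tumbler_a_centre (a point): Middle (45 mm up) of a loose clear tumbler on the tray, 66 mm across, 90 mm high
- tumbler_b_centre (a point): Middle (45 mm up) of a loose clear tumbler on the counter near the lying gift box, 66 mm across, 90 mm high
- bowl_centre (a point): Middle (25 mm up) of a loose white bowl near the lying gift box, 110 mm across, 50 mm high
- mill_centre (a point): Middle (55 mm up) of a loose dark wooden pepper mill standing near the lying gift box, 50 mm across, 116 mm high
- ramekin_centre (a point): Middle (21 mm up) of a loose white ramekin near the lying gift box, 76 mm across, 42 mm high
Things that resemble listed ones, but are neither listed nor needed, are in the scene too. Leave any green look-alike of the giftbox alone.

How it is judged:
On the way:
1. the gift box is lifted clear of the counter, not yet upright (height (world z) of giftbox_centre above 0.06 m and angle between giftbox_centre's own x axis and vertical between 0.35 and 2.79 rad and contact force between giftbox and table below 0.1 N), for 0.2 s.
At the end, for the whole second after the job is handed in: The gift box stands on the floor of the tray, within the rim, jar end down, within 4 degrees of upright, at rest and let go of (((x of jar_c0 in the frame of giftbox_centre above 0 m and angle between giftbox_centre's own x axis and vertical above 3.0716 rad) or (x of jar_c0 in the frame of giftbox_centre below 0 m and angle between giftbox_centre's own x axis and vertical below 0.07 rad)) and x of giftbox_centre in the frame of tray_floor between -0.085 and 0.085 m and y of giftbox_centre in the frame of tray_floor between -0.125 and 0.125 m and z of giftbox_centre in the frame of tray_floor between 0.088 and 0.096 m and contact force between giftbox and tray above 2 N and linear speed of giftbox below 0.02 m/s and contact force between giftbox and the fingers below 0.1 N); the robot touches nothing.
It fails at once if the heavy end of the gift box is raised more than 40 degrees above the light end ((x of jar_c0 in the frame of giftbox_centre above 0 m and angle between giftbox_centre's own x axis and vertical below 0.87 rad) or (x of jar_c0 in the frame of giftbox_centre below 0 m and angle between giftbox_centre's own x axis and vertical above 2.27 rad)).
It fails at once if the gift box is dropped or slammed onto the tray: faster than 0.35 m/s within 38 mm of its floor (linear speed of giftbox above 0.35 m/s and z of giftbox_centre in the frame of tray_floor below 0.13 m and x of giftbox_centre in the frame of tray_floor between -0.105 and 0.105 m and y of giftbox_centre in the frame of tray_floor between -0.145 and 0.145 m).
It fails at once if one of the other things is moved by more than 20 mm (distance of any of twin_centre, jug_centre, tumbler_a_centre, tumbler_b_centre, bowl_centre, mill_centre, ramekin_centre from where it was at the start of the episode above 0.02 m).
It also fails if it takes over 67 s, if anything falls off the work surface, if the arm or the gripper's body presses on something with over 40 N, if the wrist force passes 120 N, or if a joint passes its speed limit or range.

### The arm

A 6-joint arm with a two-finger parallel gripper is mounted at the origin on the work surface. World frame = base frame: x ahead of the robot, y to its left, z up, the work surface at z = 0. Lengths are in m, angles in rad, forces in N, time in s.
With the tool pointing down it reaches from about 0.35 to 0.775 m from the base axis. Payload 7.3 kg.
Tool frame: the origin (TCP) lies at the very end of the fingers, on their centre line; the grasp point (between the pads) lies 19 mm behind it; z points along the fingers, y is the direction in which the jaws open and shut (so a half turn about z gives the same grasp; the last joint's range is limited). The gripper opens to 92 mm and grips with 3 to 60 N. Pads are 19 mm wide; open, the fingers measure 130 mm over their backs; the gripper's body (75 mm by 190 mm) begins 47 mm behind the grasp point.
Start: joints at [-1.487, 0.342, 1.524, -0, 1.275, -0.146], TCP at [0.12, -0.511, 0.227] pointing down, gripper open.
Joint ranges: [-2.53, 2.53], [-0.77, 2.02], [0.04, 2.7], [-1, 4.14], [0.28, 2.66], [-3.11, 3.11]. Speed limits (rad/s): [2.57, 2.57, 3.14, 3.14, 3.14, 3.14].

### API

Orientations are given as [roll, pitch, yaw] about the fixed x, y, z axes, in that order (R = Rz(yaw) Ry(pitch) Rx(roll)).
In Python, from cell import monitor, eyes, order gives the robot as it stands. The module is installed in compiled form; this text tells all that it offers.
- The arm moves only by the tool carry_out, never from a script. Its argument "targets" is a list of rows, each a list of 2 entries, a list of its own where there are three numbers: the shift along the tool's x, y, z in m, then the turn about the tool's z in rad. In form: [[[dx, dy, dz], twist], ...]. A call has 1 to 10 rows; each row shifts and turns the pose as measured when the row begins, along the tool's axes as they then stand; what a row does not reach is not made up. A row lasts 1/8 s, in which the tool goes at most 62.5 mm and 10.7 degrees, less where a joint would pass 70% of its speed; a pose out of reach is approached as far as the arm can. A call is refused whole if a number of a shift passes 0.0625 or a number of a turn 0.188, either way. A call with a gripper value outside its range is refused whole. "fingers" is the closure, from 0 (fully open) to 1 (shut), set as the call begins (left out, the last holds). The fingers move at their own pace and stop on an object; "grip_force" is the grip in N (left out, the last holds). Time passes only in rows, so rows that do not move let the fingers close. It gives the time, the measured TCP pose, the force and the opening at its end, in the units of the state.
- monitor.observe(): the state, without advancing time (a new reading comes with each control period).
- eyes.read_camera(name): name is "scene" or "top" or "wrist"; returns the picture (400x640x3 uint8, red, green, blue); there is no depth.
- eyes.camera_info(name): a dict with "K" (3x3 intrinsics, pixels), "rvec" (rotation vector, rad) and "tvec" (3), from world to camera coordinates, as OpenCV has them. Camera axes: x right, y down, z forward; pixel columns grow to the right and rows downward; lengths in m; the calibration is good to about 2 mm. A picture is of the moment at which its call begins: read the wrist's pose just before it. camera_info takes no time and is no camera call; for the wrist camera it gives the pose at the moment of the call.
- order.hand_in(): hands the job in, once; it reports no verdict.
The state is a dict: "time": time; "qpos": joint angles; "qvel": joint speeds; "joint_efforts": joint torques, N m; "tool_pos": TCP position; "tool_rot": TCP orientation; "contact_force": force on the tool from outside, world axes, zero at the start; "torque": the same for the moment, N m; "opening": finger opening in m.
Only numpy, scipy, OpenCV 4.12 (cv2) and the standard library are available. Lean on these libraries where they do the work, as an engineer would, in place of code of your own. Each camera call takes 0.05 s, during which the arm holds its last target.

## Working session

There is one attempt and no reset: what is moved stays moved. The work goes in short steps, Python scripts to look and compute and a tool call to move; the robot and the scene stay as the last step left them, time stands still between calls to the robot, and variables do not carry over. Pictures are saved under pics/ and viewed, and the job is handed in when it is done.

Besides the shell and the picture viewer there is one more tool, called after "Emit:" by a JSON object that holds its "name" and its "arguments". carry_out: Moves the arm, as the interface text tells. Its arguments: {"type":"object","properties":{"targets":{"type":"array","items":{"type":"array"}},"fingers":{"type":"number"},"grip_force":{"type":"number"}},"required":["targets"]}

```bash
mkdir -p pics; ls; python3 - <<'E'
from cell import monitor, eyes, order
import cv2
s=monitor.observe()
for k,v in s.items(): print(k,v)
for n in ["scene","top","wrist"]:
    im=eyes.read_camera(n); cv2.imwrite(f"pics/{n}0.png",im[:,:,::-1]); print(n,eyes.camera_info(n))
E
```

```text
pics
time 0.0
qpos [-1.48698354e+00  3.42699713e-01  1.52502161e+00  1.55437597e-05
  1.27536724e+00 -1.46004522e-01]
qvel [-0.00012499  0.00096512  0.00110338  0.00071957 -0.00164816  0.00014133]
joint_efforts [ 6.48721107e-04 -4.31244063e+01 -2.44215757e+01  7.18913111e-02
  5.58936386e-02 -1.33045824e-04]
tool_pos [ 0.11958505 -0.510789    0.22605529]
tool_rot [-3.14011482e+00 -2.32339786e-04  2.29812599e-01]
contact_force [0.24062169 0.07393817 0.06630106]
torque [ 0.00195561 -0.00126947 -0.00652937]
opening 0.09143337929126774
scene {'K': array([[399.71450607,   0.        , 318.0628183 ],
       [  0.        , 399.71450607, 201.12690463],
       [  0.        ,   0.        ,   1.        ]]), 'rvec': array([ 1.34173028,  2.35500893, -0.763339  ]), 'tvec': array([ 0.23911659, -0.28476214,  1.46973159])}
top {'K': array([[459.89241145,   0.        , 318.61434275],
       [  0.        , 459.89241145, 204.2960101 ],
       [  0.        ,   0.        ,   1.        ]]), 'rvec': array([ 2.15811801, -2.17828109,  0.1019884 ]), 'tvec': array([0.03507985, 0.47969952, 1.31008388])}
wrist {'K': array([[347.35823405,   0.        , 326.32814419],
       [  0.        , 347.35823405, 202.30513582],
       [  0.        ,   0.        ,   1.        ]]), 'rvec': array([-2.26223501,  1.79484805,  0.28212321]), 'tvec': array([-0.52502805, -0.03784247,  0.39291956])}
```

View pics/scene0.png

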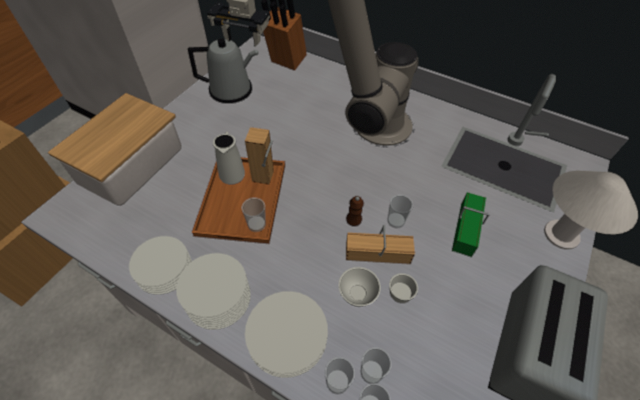

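View pics/top0.png

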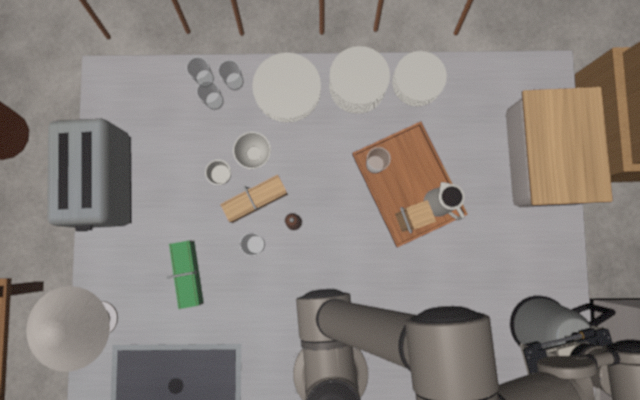

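View pics/wrist0.png

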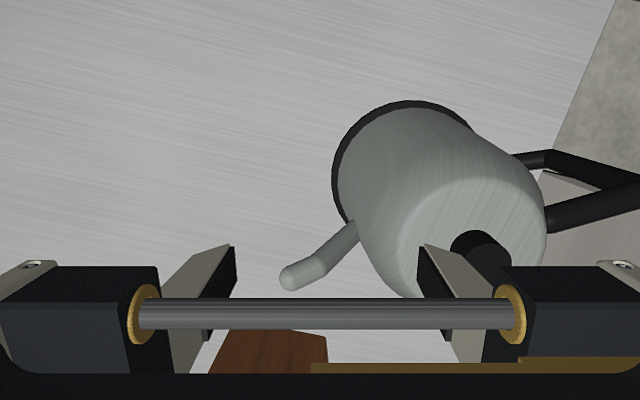

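The scene and top pictures show these candidates for the gift box:
- a light-wood box lying at top (255,199) / scene (380,248), with a handle
- a green look-alike at top (185,273) / scene (469,224)
- the twin standing on the tray at top (417,217)
- a large wooden-lidded bin at top (560,145)

The description (light wood, lying, with handle) fits the one at top (255,199). I'll check it in a crop and measure.

```bash
cat > h.py <<'E'
import numpy as np, cv2
from cell import monitor, eyes
def cam(n):
    i=eyes.camera_info(n); R=cv2.Rodrigues(i["rvec"])[0]; t=np.array(i["tvec"]).ravel(); return i["K"],R,t
def ray(n,px,c=None):
    K,R,t=c or cam(n); d=R.T@np.linalg.inv(K)@np.array([px[0],px[1],1.]); return -R.T@t,d
def onz(n,px,z,c=None):
    o,d=ray(n,px,c); return o+d*(z-o[2])/d[2]
def proj(n,p,c=None):
    K,R,t=c or cam(n); q=K@(R@np.array(p,float)+t); return q[:2]/q[2]
E
python3 - <<'E'
import cv2
t=cv2.imread('pics/top0.png'); s=cv2.imread('pics/scene0.png')
cv2.imwrite('pics/c1.png',cv2.resize(t[120:270,170:320],None,fx=4,fy=4,interpolation=cv2.INTER_CUBIC))
cv2.imwrite('pics/c2.png',cv2.resize(t[110:260,340:490],None,fx=4,fy=4,interpolation=cv2.INTER_CUBIC))
cv2.imwrite('pics/c3.png',cv2.resize(s[180:310,320:500],None,fx=4,fy=4,interpolation=cv2.INTER_CUBIC))
cv2.imwrite('pics/c4.png',cv2.resize(s[110:250,180:310],None,fx=4,fy=4,interpolation=cv2.INTER_CUBIC))
E
```

```text
(no output)
```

View pics/c1.png

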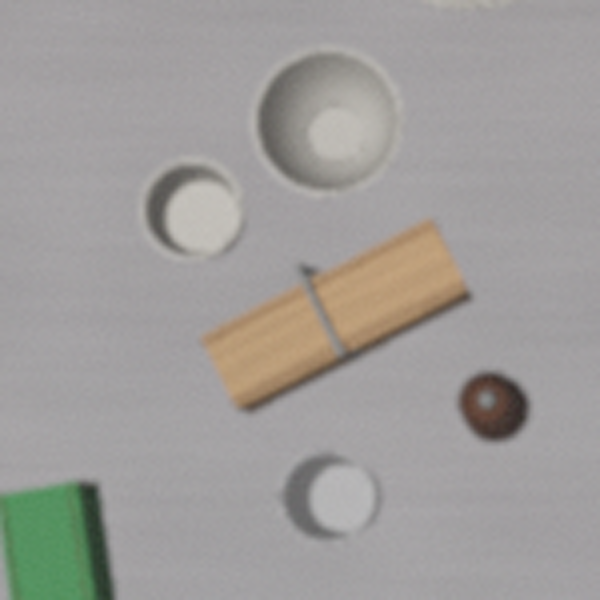

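View pics/c2.png

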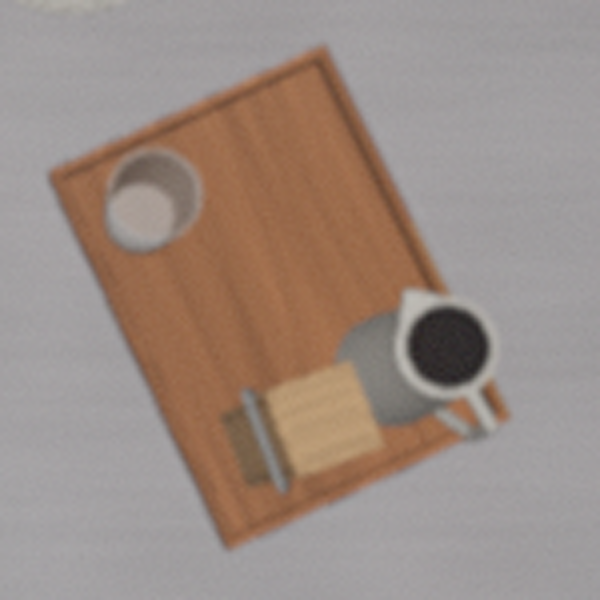

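View pics/c3.png

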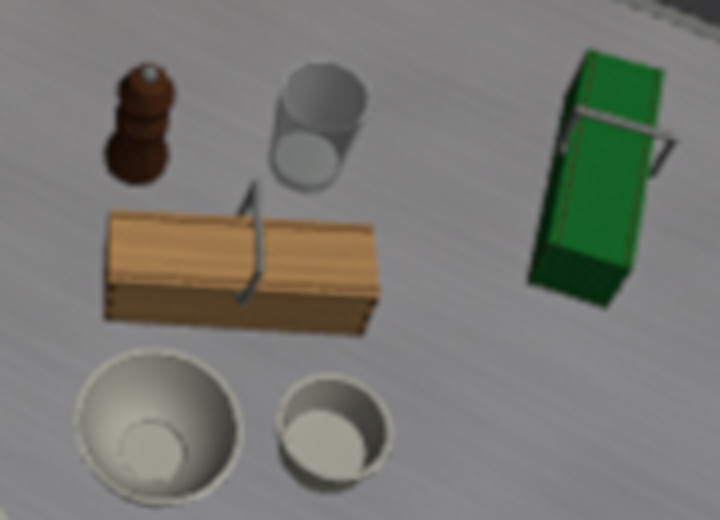

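View pics/c4.png

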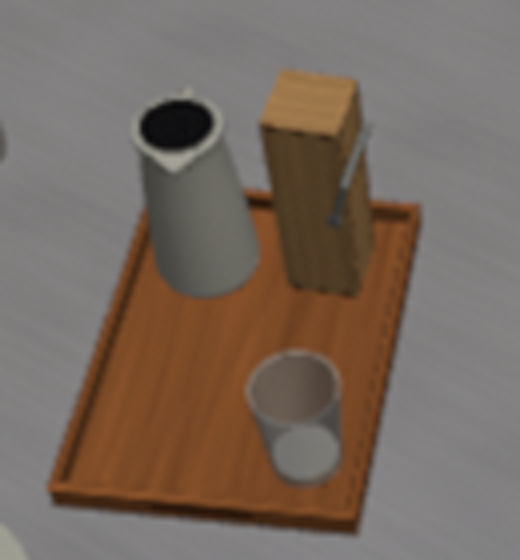

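```bash
python3 - <<'E'
from h import *
np.set_printoptions(precision=4,suppress=True)
c=cam("top"); print("cam",-c[1].T@c[2])
t=cv2.imread('pics/top0.png'); hsv=cv2.cvtColor(t,cv2.COLOR_BGR2HSV)
m=cv2.inRange(hsv,(8,60,120),(25,255,255)); m[:,:215]=0;m[:,300:]=0;m[:165]=0;m[240:]=0
cs=max(cv2.findContours(m,0,2)[0],key=cv2.contourArea)
r=cv2.minAreaRect(cs); b=cv2.boxPoints(r); print(r)
P=np.array([onz("top",p,.058,c)[:2] for p in b]); print("box",P,P.mean(0),[np.linalg.norm(P[i]-P[i-1]) for i in range(4)])
f=lambda x,y,o:(x/4+o[0],y/4+o[1])
a=onz("top",f(308,275,(170,120)),.094,c);d=onz("top",f(345,355,(170,120)),.094,c);print("bar",a,d,(a+d)/2,np.linalg.norm(a-d))
o2=(340,110)
Q=np.array([onz("top",f(x,y,o2),.024,c)[:2] for x,y in[(52,174),(325,45),(508,415),(230,548)]]);print("tray",Q,Q.mean(0),[np.linalg.norm(Q[i]-Q[i-1]) for i in range(4)])
for n,(x,y),z,o in [("tumA",(153,200),.053,o2),("jugtop",(449,347),.163,o2),("tumBtop",(330,497),.045,(170,120)),("mill",(492,402),.1,(170,120)),("bowl",(328,120),.05,(170,120)),("ram",(192,208),.042,(170,120))]:
  print(n,onz("top",f(x,y,o),z,c))
print("twin top",[onz("top",f(x,y,o2),.192,c) for x,y in[(268,385),(350,362),(382,445),(300,475)]])
print("twin bar",[onz("top",f(x,y,o2),.144,c) for x,y in[(247,392),(283,492)]])
E
```

```text
cam [0.3481 0.0245 1.3513]
((266.8000183105469, 191.09999084472656), (20.57182502746582, 33.541019439697266), 63.43495178222656)
box [[0.521  0.2327]
 [0.5632 0.1475]
 [0.5102 0.1215]
 [0.4683 0.2064]] [0.5157 0.177 ] [np.float64(0.05890445214988498), np.float64(0.09505459585155686), np.float64(0.05907443740012262), np.float64(0.09466603676403582)]
bar [0.518  0.2275 0.094 ] [0.4624 0.2017 0.094 ] [0.4902 0.2146 0.094 ] 0.06132708924063591
tray [[ 0.6286 -0.0715]
 [ 0.7232 -0.2743]
 [ 0.4484 -0.3978]
 [ 0.3546 -0.1947]] [ 0.5387 -0.2346] [np.float64(0.3004600487504147), np.float64(0.22377563436730358), np.float64(0.30128044184005387), np.float64(0.22371541876318013)]
tumA [ 0.6029 -0.1414  0.053 ]
jugtop [ 0.4825 -0.3172  0.163 ]
tumBtop [0.366  0.2188 0.045 ]
mill [0.4287 0.1005 0.1   ]
bowl [0.6364 0.2209 0.05  ]
ram [0.5746 0.3199 0.042 ]
twin top [array([ 0.4562, -0.1937,  0.192 ]), array([ 0.4703, -0.2459,  0.192 ]), array([ 0.4175, -0.2644,  0.192 ]), array([ 0.3991, -0.2122,  0.192 ])]
twin bar [array([ 0.4562, -0.1888,  0.144 ]), array([ 0.3902, -0.2105,  0.144 ])]
```

The crop confirms the choice: the light-wood box has its handle bar at crop (308,268)-(345,355), i.e. upright. The free tray quarter is at the upper right of the top view. Since the tool only points down, I'll grip the handle by its bar ends with the jaws along the bar. First I'll swing over.

```bash
cat > plan.py <<'E'
import numpy as np
from cell import monitor
def plan(tgt,yaw,n):
    s=monitor.observe(); p=np.array(s["tool_pos"]); y0=s["tool_rot"][2]
    dy=(yaw-y0+np.pi)%(2*np.pi)-np.pi
    d=(np.array(tgt)-p)/n; rows=[]; y=y0
    for i in range(n):
        rows.append([[round(float(v),4) for v in (np.cos(y)*d[0]+np.sin(y)*d[1], np.sin(y)*d[0]-np.cos(y)*d[1], -d[2])],round(-dy/n,3)]); y+=dy/n
    print(p.round(4),s["tool_rot"].round(3) if hasattr(s["tool_rot"],'round') else s["tool_rot"],"t",s["time"]); 
    for r in rows: print(r)
E
python3 -c "
from plan import *
plan([.45,-.25,.32],.9,9)"
```

```text
[ 0.1196 -0.5109  0.2262] [-3.14 -0.    0.23] t 0.15
[[0.0424, -0.0199, -0.0104], np.float64(-0.074)]
[[0.0437, -0.0167, -0.0104], np.float64(-0.074)]
[[0.0448, -0.0134, -0.0104], np.float64(-0.074)]
[[0.0457, -0.01, -0.0104], np.float64(-0.074)]
[[0.0463, -0.0066, -0.0104], np.float64(-0.074)]
[[0.0467, -0.0031, -0.0104], np.float64(-0.074)]
[[0.0468, 0.0004, -0.0104], np.float64(-0.074)]
[[0.0466, 0.0039, -0.0104], np.float64(-0.074)]
[[0.0462, 0.0073, -0.0104], np.float64(-0.074)]
```

Emit:
{"name": "carry_out", "arguments": {"targets": [[[0.042,-0.02,-0.012],-0.074],[[0.044,-0.017,-0.012],-0.074],[[0.045,-0.013,-0.012],-0.074],[[0.046,-0.01,-0.012],-0.074],[[0.046,-0.007,-0.012],-0.074],[[0.047,-0.003,-0.012],-0.074],[[0.047,0,-0.012],-0.074],[[0.047,0.004,-0.01],-0.074],[[0.046,0.007,-0.01],-0.074]], "fingers": 0, "grip_force": 20}}

```text
time: 1.27
tool_pos: [0.4558, -0.2399, 0.3311]
tool_rot: [-3.136, -0.004, 0.91]
contact_force: [0.3, -0.6, 0.1]
opening: 0.0914
```

```bash
python3 -c "
from plan import *
plan([.49,.215,.30],2.03,10)"
```

```text
[ 0.4558 -0.2399  0.3311] [-3.136 -0.004  0.91 ] t 1.275
[[0.038, -0.0252, 0.0031], np.float64(-0.112)]
[[0.0406, -0.0208, 0.0031], np.float64(-0.112)]
[[0.0427, -0.0161, 0.0031], np.float64(-0.112)]
[[0.0442, -0.0113, 0.0031], np.float64(-0.112)]
[[0.0452, -0.0062, 0.0031], np.float64(-0.112)]
[[0.0456, -0.0012, 0.0031], np.float64(-0.112)]
[[0.0454, 0.0039, 0.0031], np.float64(-0.112)]
[[0.0447, 0.009, 0.0031], np.float64(-0.112)]
[[0.0434, 0.0139, 0.0031], np.float64(-0.112)]
[[0.0416, 0.0187, 0.0031], np.float64(-0.112)]
```

Emit:
{"name": "carry_out", "arguments": {"targets": [[[0.038,-0.025,0.003],-0.112],[[0.041,-0.021,0.003],-0.112],[[0.043,-0.016,0.003],-0.112],[[0.044,-0.011,0.003],-0.112],[[0.045,-0.006,0.003],-0.112],[[0.046,-0.001,0.003],-0.112],[[0.045,0.004,0.003],-0.112],[[0.045,0.009,0.003],-0.112],[[0.043,0.014,0.003],-0.112],[[0.042,0.019,0.003],-0.112]]}}

```text
time: 2.52
tool_pos: [0.484, 0.2306, 0.3008]
tool_rot: [-3.14, -0.008, 2.068]
contact_force: [0.6, -0.2, 0.7]
opening: 0.0919
```

Emit:
{"name": "carry_out", "arguments": {"targets": [[[0,0,0],0]]}}

```text
time: 2.65
tool_pos: [0.4833, 0.2332, 0.2999]
tool_rot: [-3.139, -0.009, 2.073]
contact_force: [0.8, -0.4, 0.1]
opening: 0.092
```

```bash
python3 - <<'E'
from h import *
c=cam("wrist"); w=eyes.read_camera("wrist"); cv2.imwrite('pics/w1.png',w[:,:,::-1])
print(c[1].tolist(),c[2].tolist())
E
```

```text
[[0.8768769517099823, 0.48070896640782146, -0.002387713327097238], [0.46003061821066293, -0.837694867794436, 0.2943452713728856], [0.13949423596881583, -0.2592030055496779, -0.955696165130681]] [-0.5350879015230613, -0.08550386179918083, 0.45525778723392674]
```

View pics/w1.png

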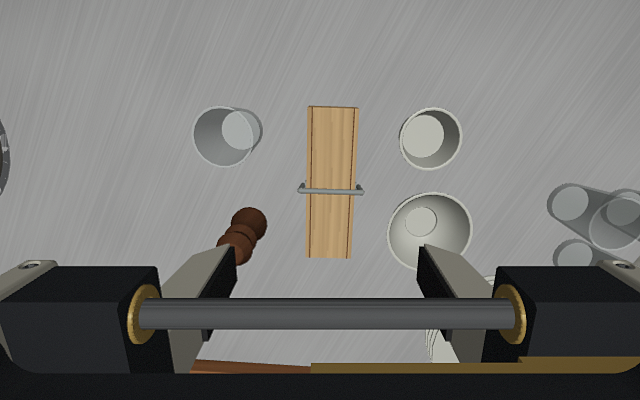

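The wrist view shows the box clearly: its corners are at (308,106), (358,107), (352,259) and (306,258), and the handle bar runs from (300,188) to (363,191). The mill is at the lower left, the tumbler upper left, the ramekin upper right and the bowl lower right.

```bash
python3 - <<'E'
from h import *
np.set_printoptions(precision=4,suppress=True)
c=cam("wrist"); w=cv2.imread('pics/w1.png')
cv2.imwrite('pics/w1c.png',cv2.resize(w[90:270,270:400],None,fx=4.4,fy=3.3,interpolation=cv2.INTER_CUBIC))
P=np.array([onz("wrist",p,.058,c) for p in[(308,106),(358,107),(352,259),(306,258)]]);print(P,P.mean(0))
u=(P[0]+P[1]-P[2]-P[3])[:2];print(np.degrees(np.arctan2(u[1],u[0])),np.linalg.norm(u)/2)
a,b=[onz("wrist",p,.094,c) for p in[(299,188),(364,191)]];print(a,b,(a+b)/2,np.linalg.norm(a-b),np.degrees(np.arctan2(*(a-b)[[1,0]])))
print(monitor.observe()["tool_pos"],monitor.observe()["tool_rot"])
# tool axis/finger pixel check: project TCP
E
```

```text
[[0.4321 0.2819 0.058 ]
 [0.4815 0.3076 0.058 ]
 [0.5685 0.1425 0.058 ]
 [0.5165 0.1157 0.058 ]] [0.4996 0.2119 0.058 ]
117.35490038268298 0.18651965395868425
[0.4646 0.203  0.094 ] [0.5283 0.2339 0.094 ] [0.4965 0.2184 0.094 ] 0.0707864527094692 -154.10169717733157
[0.4835 0.2317 0.3001] [-3.1389 -0.0081  2.0706]
```

View pics/w1c.png

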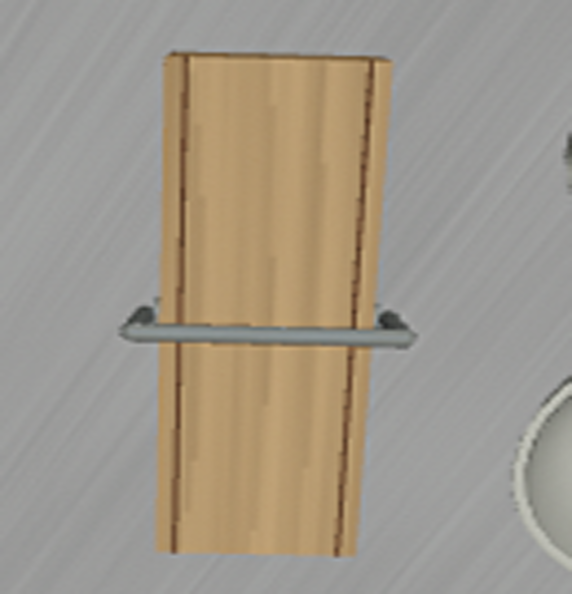

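```bash
python3 -c "
from plan import *
plan([.4945,.217,.085],2.037,9)"
```

```text
[0.4835 0.2317 0.3001] [-3.139 -0.008  2.071] t 2.7
[[-0.002, 0.0003, 0.0239], np.float64(0.004)]
[[-0.002, 0.0003, 0.0239], np.float64(0.004)]
[[-0.002, 0.0003, 0.0239], np.float64(0.004)]
[[-0.002, 0.0003, 0.0239], np.float64(0.004)]
[[-0.002, 0.0003, 0.0239], np.float64(0.004)]
[[-0.002, 0.0003, 0.0239], np.float64(0.004)]
[[-0.002, 0.0003, 0.0239], np.float64(0.004)]
[[-0.002, 0.0003, 0.0239], np.float64(0.004)]
[[-0.002, 0.0004, 0.0239], np.float64(0.004)]
```

Going down part way first, to check alignment in the wrist view.

Emit:
{"name": "carry_out", "arguments": {"targets": [[[-0.006,0,0.03],0.01],[[-0.006,0,0.03],0.01],[[-0.004,0,0.03],0.01],[[-0.002,0,0.03],0.004],[[0,0,0],0]]}}

```text
time: 3.32
tool_pos: [0.4922, 0.2099, 0.1778]
tool_rot: [-3.139, -0.006, 2.025]
contact_force: [0.4, 0.3, -0.4]
opening: 0.0915
```

```bash
python3 - <<'E'
from h import *
np.set_printoptions(precision=4,suppress=True)
c=cam("wrist"); s=monitor.observe(); w=eyes.read_camera("wrist"); cv2.imwrite('pics/w2.png',w[:,:,::-1])
print(s["tool_pos"],s["tool_rot"],proj("wrist",s["tool_pos"],c),proj("wrist",[.4945,.217,.094],c))
import pickle; pickle.dump(c,open('c2.pkl','wb'))
E
```

```text
[0.4922 0.2099 0.1778] [-3.1392 -0.0056  2.0248] [326.4267 261.1531] [333.7663 201.8837]
```

View pics/w2.png

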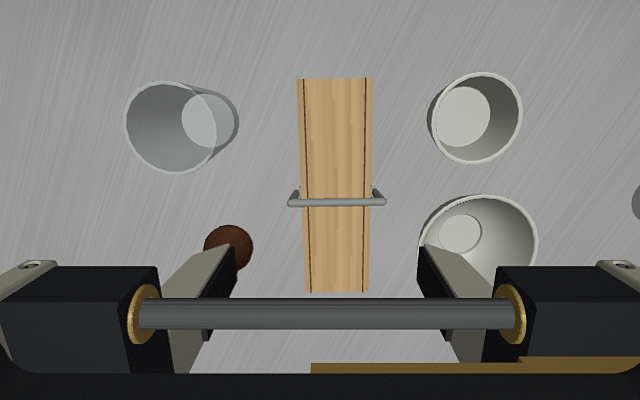

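```bash
python3 - <<'E'
from h import *
import pickle
c=pickle.load(open('c2.pkl','rb'))
a,b=[onz("w",p,.094,c) for p in[(288,203),(387,202)]];m=(a+b)/2;print(m.round(4),np.linalg.norm(a-b),np.degrees(np.arctan2(*(b-a)[[1,0]])))
P=np.array([onz("w",p,.058,c) for p in[(297,79),(372,77.5),(369,293),(305,293)]]);print(P.round(4),P.mean(0))
from plan import plan
plan([m[0],m[1],.085],2.035,4)
E
```

```text
[0.4971 0.2178 0.094 ] 0.07243610635794304 26.61900266941247
[[0.4318 0.2823 0.058 ]
 [0.4824 0.3081 0.058 ]
 [0.5677 0.1432 0.058 ]
 [0.5151 0.1175 0.058 ]] [0.4992469  0.21280283 0.058     ]
[0.4932 0.2103 0.1794] [ 3.141 -0.005  2.025] t 3.375
[[0.0013, 0.0017, 0.0236], np.float64(-0.002)]
[[0.0012, 0.0017, 0.0236], np.float64(-0.002)]
[[0.0012, 0.0017, 0.0236], np.float64(-0.002)]
[[0.0012, 0.0017, 0.0236], np.float64(-0.002)]
```

Emit:
{"name": "carry_out", "arguments": {"targets": [[[0.002,0.002,0.024],-0.002],[[0.001,0.002,0.024],-0.002],[[0.001,0.0015,0.024],-0.002],[[0.001,0.001,0.021],-0.002],[[0,0,0],0]]}}

```text
time: 4.0
tool_pos: [0.5037, 0.2176, 0.094]
tool_rot: [3.125, -0.001, 2.029]
contact_force: [-0.2, 0.2, 0.2]
opening: 0.0918
```

```bash
python3 - <<'E'
from h import *
np.set_printoptions(precision=4,suppress=True)
s=monitor.observe(); print(s["tool_pos"],s["tool_rot"],s["contact_force"])
w=eyes.read_camera("wrist"); cv2.imwrite('pics/w3.png',w[:,:,::-1])
E
```

```text
[0.5037 0.2176 0.094 ] [ 3.1246 -0.0012  2.0289] [-0.2309  0.226   0.2097]
```

View pics/w3.png

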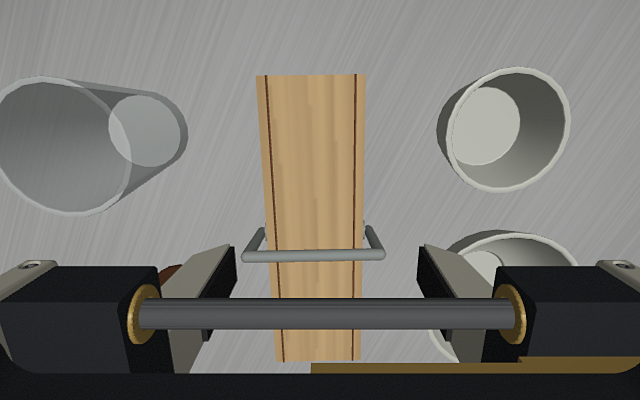

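Emit:
{"name": "carry_out", "arguments": {"targets": [[[0.002,-0.004,0.003],0],[[0.001,-0.002,0.003],0],[[0,0,0.003],0],[[0,0,0],0]]}}

```text
time: 4.55
tool_pos: [0.4993, 0.2182, 0.0891]
tool_rot: [3.116, 0.0, 2.028]
contact_force: [0.1, -0.2, -0.5]
opening: 0.0918
```

```bash
python3 - <<'E'
from h import *
np.set_printoptions(precision=4,suppress=True)
s=monitor.observe(); print(s["tool_pos"],s["tool_rot"],s["contact_force"])
w=eyes.read_camera("wrist"); cv2.imwrite('pics/w4.png',w[:,:,::-1])
E
```

```text
[0.4993 0.2182 0.0891] [3.1165 0.0004 2.0285] [ 0.144  -0.172  -0.4517]
```

View pics/w4.png

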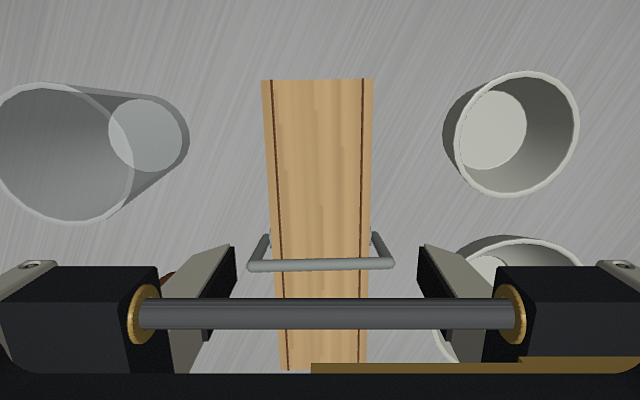

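Emit:
{"name": "carry_out", "arguments": {"targets": [[[0,-0.002,0.004],0],[[0,0,0.001],0]]}}

```text
time: 4.85
tool_pos: [0.4977, 0.2173, 0.0839]
tool_rot: [3.116, 0.0, 2.028]
contact_force: [0.3, 0.5, -0.4]
opening: 0.0916
```

Emit:
{"name": "carry_out", "arguments": {"targets": [[[0,0,0],0],[[0,0,0],0],[[0,0,0],0],[[0,0,0],0]], "fingers": 1, "grip_force": 20}}

```text
time: 5.35
tool_pos: [0.4973, 0.2171, 0.0837]
tool_rot: [3.118, 0.0, 2.029]
contact_force: [-0.5, -0.6, -0.2]
opening: 0.0719
```

```bash
python3 - <<'E'
from h import *
np.set_printoptions(precision=4,suppress=True)
s=monitor.observe(); print(s["tool_pos"],s["tool_rot"],s["contact_force"],s["opening"])
w=eyes.read_camera("wrist"); cv2.imwrite('pics/w5.png',w[:,:,::-1])
E
```

```text
[0.4973 0.2171 0.0837] [3.1175 0.0004 2.0286] [-0.5028 -0.6464 -0.2179] 0.07191153758204762
```

View pics/w5.png

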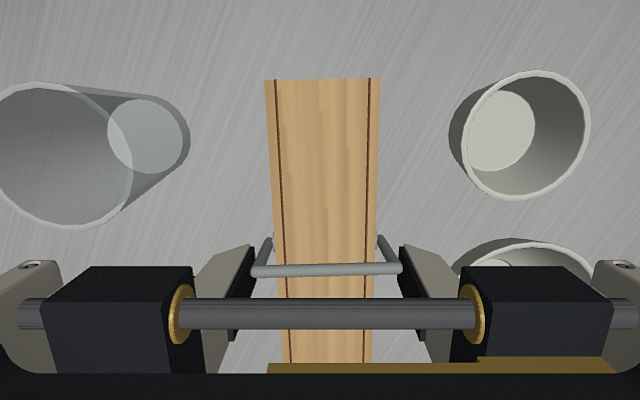

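The jaws closed on the bar ends (opening 72 mm). Now a slow lift.

Emit:
{"name": "carry_out", "arguments": {"targets": [[[0,0,-0.006],0],[[0,0,-0.006],0],[[0,0,-0.008],0],[[0,0,-0.01],0],[[0,0,-0.01],0],[[0,0,-0.01],0],[[0,0,0],0]], "grip_force": 30}}

```text
time: 6.28
tool_pos: [0.4958, 0.2166, 0.1369]
tool_rot: [3.118, 0.0, 2.029]
contact_force: [-0.1, -1.3, 0.1]
opening: 0.0717
```

```bash
cat > look.py <<'E'
import sys
from h import *
np.set_printoptions(precision=4,suppress=True)
s=monitor.observe(); print(s["time"],s["tool_pos"],s["tool_rot"],s["contact_force"],s["torque"],s["opening"])
n,o=sys.argv[1],sys.argv[2]
w=eyes.read_camera(n)[:,:,::-1]
if len(sys.argv)>3:
    x0,x1,y0,y1,f=map(int,sys.argv[3:8]); w=cv2.resize(w[y0:y1,x0:x1],None,fx=f,fy=f,interpolation=cv2.INTER_CUBIC)
cv2.imwrite(f'pics/{o}.png',w)
E
python3 look.py wrist w6; python3 look.py scene s6 320 500 130 310 3
```

```text
6.275 [0.4958 0.2166 0.1369] [3.1183 0.0002 2.0287] [-0.083  -1.3467  0.1254] [-0.1857 -0.2266 -0.0015] 0.07165855201474217
6.325 [0.4958 0.2165 0.1366] [3.1184 0.0002 2.0286] [ 0.2637 -0.9286  1.6925] [-0.2932 -0.1891  0.0271] 0.0713438778514374
```

View pics/w6.png

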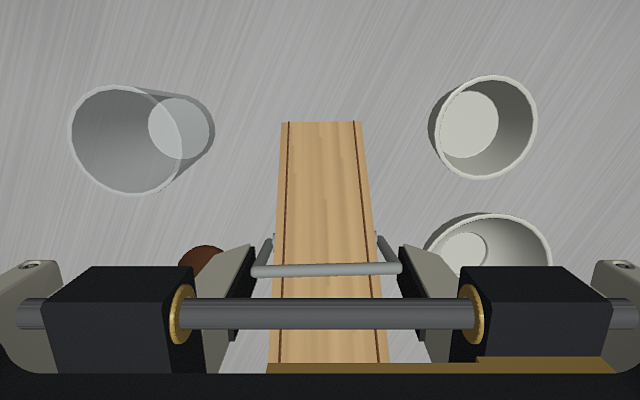

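View pics/s6.png

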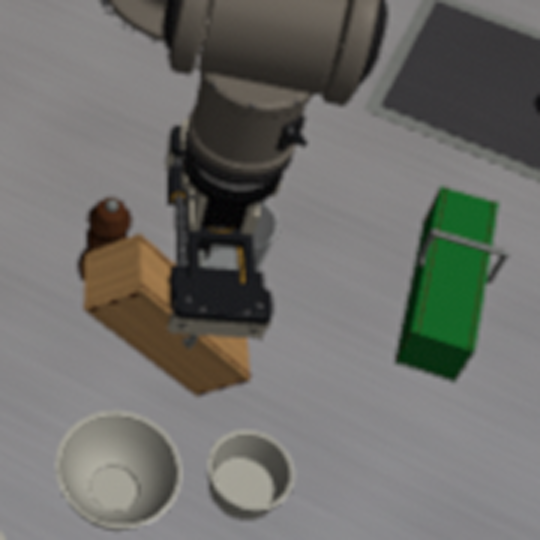

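The heavy end is the tool +x end: in the wrist view the far end (up) is the one that dips, and in the scene crop the mill-side end at (140,260) has risen. I'll lift further.

Emit:
{"name": "carry_out", "arguments": {"targets": [[[0,0,-0.01],0],[[0,0,-0.014],0],[[0,0,-0.018],0],[[0,0,-0.02],0],[[0,0,-0.02],0],[[0,0,-0.02],0],[[0,0,-0.02],0],[[0,0,-0.015],0],[[0,0,-0.01],0],[[0,0,0],0]]}}

```text
time: 7.62
tool_pos: [0.4901, 0.2149, 0.2904]
tool_rot: [3.125, -0.002, 2.029]
contact_force: [-0.6, -0.3, -6.0]
opening: 0.0714
```

```bash

python3 look.py wrist w7; python3 look.py scene s7 320 500 130 310 3
```

```text
7.625 [0.4901 0.2149 0.2904] [ 3.1248 -0.0023  2.0287] [-0.6112 -0.26   -5.9556] [-0.0146 -0.1404  0.0432] 0.07138139482472147
7.675 [0.4899 0.2148 0.2898] [ 3.1259 -0.0025  2.0287] [-0.0225 -0.3122 -5.0057] [-0.0395 -0.1063  0.0221] 0.07155866324788511
```

View pics/w7.png

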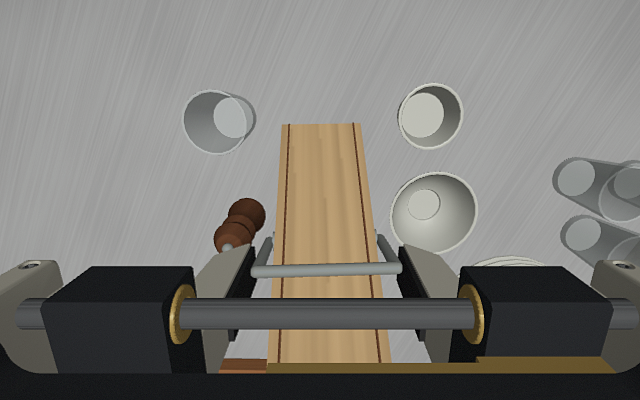

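View pics/s7.png

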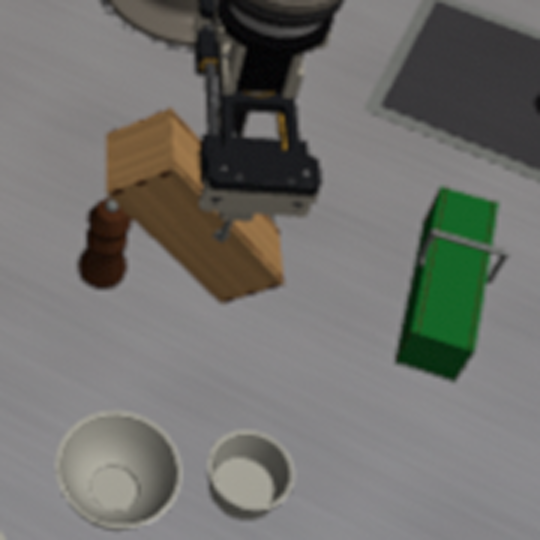

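```bash
python3 - <<'E'
from h import *
np.set_printoptions(precision=4,suppress=True)
s=monitor.observe(); c=cam("wrist");print(s["contact_force"],s["time"])
obj=np.array([[.092,.029,.029],[.092,-.029,.029]])
# depth of heavy-end top edge from its width (edge parallel to image x ~ camera x)
w=cv2.imread('pics/w7.png')
d=c[0][0,0]*.058/80.5
o,r=ray("wrist",(321,123),c); P=o+r*d   # r has unit cam-z
print("heavy top edge",P)
R=cv2.Rodrigues(np.zeros(3))[0]
y=s["tool_rot"][2]; ux=np.array([np.cos(y),np.sin(y)])
# bar
d2=c[0][0,0]*.0716/149
o,r=ray("wrist",(326,270.5),c); B=o+r*d2; print("bar",B, "tcp",s["tool_pos"])
e=P-np.array([s["tool_pos"][0],s["tool_pos"][1],s["tool_pos"][2]+.010]);print("along",e[:2]@ux,"dz",e[2])
for th in (20,25,30,35,40,45,50,55):
    t=np.radians(th); C,S=np.cos(t),np.sin(t)
    # from bar (arms vertical): pivot 46 below; edge rel pivot body (.092,.010)
    print(th, .092*C+.010*S, -.046-.092*S+.010*C)
E
```

```text
[ 0.2993  0.3437 -4.867 ] 7.725
heavy top edge [0.4608 0.268  0.1919]
bar [0.4895 0.2144 0.2985] tcp [0.4897 0.2148 0.2893]
along 0.06050023594295134 dz -0.10735302301171062
20 0.08987192254556027 -0.06806892697810243
25 0.0876064990247788 -0.07581780220977785
30 0.08467433714816837 -0.08333974596215561
35 0.0810977524380977 -0.09057751170140632
40 0.07690396486381136 -0.09747601565997183
45 0.07212489168102786 -0.10398275605729689
50 0.0667969045223514 -0.11004821267008058
55 0.06096055258718617 -0.11562622371107678
```

The box hangs with the heavy end (tool +x) dipped about 48° and clear of everything. I'll carry it to the free quarter, turning so the heavy end points along tray +y and the light end overhangs the outer rim.

```bash
python3 -c "
from plan import *
plan([.59,-.01,.295],2.80,10)"
```

```text
[0.4897 0.2148 0.2893] [ 3.127e+00 -3.000e-03  2.029e+00] t 7.725
[[-0.0246, -0.0009, -0.0006], np.float64(-0.077)]
[[-0.0244, -0.0028, -0.0006], np.float64(-0.077)]
[[-0.0242, -0.0047, -0.0006], np.float64(-0.077)]
[[-0.0237, -0.0066, -0.0006], np.float64(-0.077)]
[[-0.0231, -0.0084, -0.0006], np.float64(-0.077)]
[[-0.0224, -0.0101, -0.0006], np.float64(-0.077)]
[[-0.0216, -0.0118, -0.0006], np.float64(-0.077)]
[[-0.0206, -0.0134, -0.0006], np.float64(-0.077)]
[[-0.0195, -0.015, -0.0006], np.float64(-0.077)]
[[-0.0183, -0.0165, -0.0006], np.float64(-0.077)]
```

Emit:
{"name": "carry_out", "arguments": {"targets": [[[-0.008,0,-0.001],-0.03],[[-0.014,-0.001,-0.001],-0.06],[[-0.02,-0.003,-0.001],-0.08],[[-0.024,-0.005,-0.001],-0.08],[[-0.024,-0.008,-0.001],-0.08],[[-0.022,-0.01,-0.001],-0.08],[[-0.022,-0.012,-0.001],-0.08],[[-0.021,-0.013,-0.001],-0.08],[[-0.02,-0.015,-0.001],-0.08],[[-0.018,-0.016,-0.001],-0.08]]}}

```text
time: 8.98
tool_pos: [0.5721, 0.0124, 0.2879]
tool_rot: [3.136, -0.01, 2.786]
contact_force: [0.0, -0.6, -4.5]
opening: 0.0717
```

```bash
python3 -c "
from plan import *
plan([.666,-.2305,.295],-2.705,10)"
```

```text
[0.5721 0.0124 0.2879] [ 3.136 -0.01   2.786] t 8.975
[[-0.0173, -0.0195, -0.0007], np.float64(-0.079)]
[[-0.0157, -0.0208, -0.0007], np.float64(-0.079)]
[[-0.014, -0.022, -0.0007], np.float64(-0.079)]
[[-0.0122, -0.023, -0.0007], np.float64(-0.079)]
[[-0.0103, -0.0239, -0.0007], np.float64(-0.079)]
[[-0.0084, -0.0246, -0.0007], np.float64(-0.079)]
[[-0.0064, -0.0252, -0.0007], np.float64(-0.079)]
[[-0.0044, -0.0257, -0.0007], np.float64(-0.079)]
[[-0.0024, -0.0259, -0.0007], np.float64(-0.079)]
[[-0.0003, -0.026, -0.0007], np.float64(-0.079)]
```

Emit:
{"name": "carry_out", "arguments": {"targets": [[[-0.017,-0.02,-0.001],-0.079],[[-0.016,-0.021,-0.001],-0.079],[[-0.014,-0.022,-0.001],-0.079],[[-0.012,-0.023,-0.001],-0.079],[[-0.01,-0.024,-0.001],-0.079],[[-0.008,-0.025,-0.001],-0.079],[[-0.006,-0.025,-0.001],-0.079],[[-0.004,-0.022,-0.001],-0.07],[[-0.002,-0.018,-0.001],-0.06],[[0,-0.012,-0.001],-0.04]]}}

```text
time: 10.22
tool_pos: [0.6573, -0.2146, 0.2799]
tool_rot: [3.115, -0.021, -2.75]
contact_force: [-0.3, -0.3, -5.4]
opening: 0.0716
```

```bash
python3 -c "
from plan import *
plan([.666,-.2305,.28],-2.705,4)"; python3 look.py scene s8; python3 look.py wrist w8
```

```text
[ 0.6573 -0.2146  0.2799] [ 3.115 -0.021 -2.75 ] t 10.225
[[-0.0005, -0.0045, -0.0], np.float64(-0.011)]
[[-0.0004, -0.0045, -0.0], np.float64(-0.011)]
[[-0.0004, -0.0045, -0.0], np.float64(-0.011)]
[[-0.0003, -0.0045, -0.0], np.float64(-0.011)]
10.225 [ 0.6573 -0.2146  0.2799] [ 3.115  -0.0212 -2.7503] [-0.3454 -0.2737 -5.4002] [ 0.1227 -0.1806  0.0275] 0.07162582416636673
10.275 [ 0.6574 -0.2161  0.2794] [ 3.1158 -0.0217 -2.75  ] [-1.152  -1.5793 -6.0333] [-0.0719 -0.1639 -0.0089] 0.0711774476067929
```

View pics/s8.png

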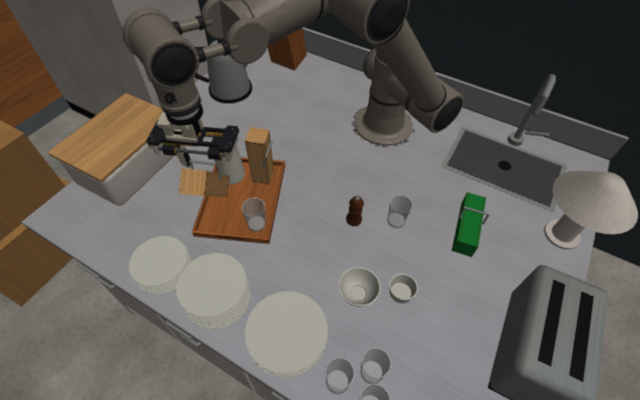

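View pics/w8.png

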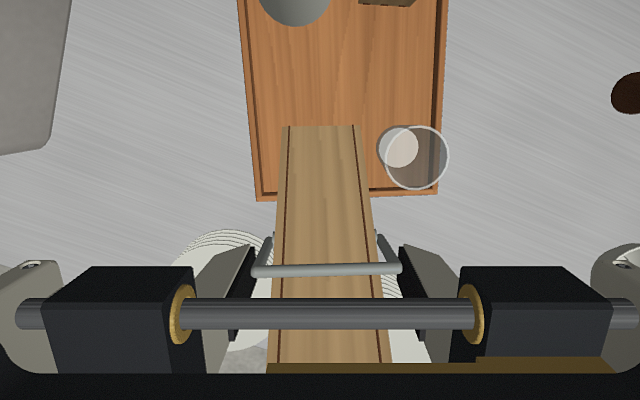

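Scene: the box hangs over the near-rim side of the tray, clear of the jug and tumbler. Wrist: the tray's end corners are at (257,200) and (438,191), and the tumbler base is at (398,147). I'll refine the tray pose from these.

```bash
python3 - <<'E'
from h import *
np.set_printoptions(precision=4,suppress=True)
s=monitor.observe(); c=cam("wrist")
B=onz("w",(257,200),.026,c);A=onz("w",(438,191),.026,c)
print(A,B,np.linalg.norm(A-B),np.degrees(np.arctan2(*(A-B)[[1,0]])))
O=np.array([.5387,-.2346]);ux=np.array([-.4226,.9063]);uy=np.array([-.9063,-.4226])
tr=lambda p:(round(float((np.array(p)[:2]-O)@ux),4),round(float((np.array(p)[:2]-O)@uy),4))
print(tr(A),tr(B))
print("tum base",tr(onz("w",(398,147),.008,c)),"tum top",tr(onz("w",(416,157),.098,c)))
print("jug foot front",tr(onz("w",(297,26),.008,c)),"twin foot",tr(onz("w",(360,3),.008,c)))
print("tool",tr(s["tool_pos"]),s["tool_pos"],s["contact_force"])
E
```

```text
[ 0.6298 -0.0699  0.026 ] [ 0.7237 -0.2738  0.026 ] 0.2244289171215274 114.72362232453393
(0.1107, -0.1522) (-0.1137, -0.1511)
tum base (0.0644, -0.0976) tum top (0.062, -0.0957)
jug foot front (-0.0511, 0.0441) twin foot (0.0204, 0.0642)
tool (-0.0323, -0.1157) [ 0.6572 -0.215   0.2796] [-0.014  -0.1456 -6.2904]
```

Emit:
{"name": "carry_out", "arguments": {"targets": [[[0,-0.006,0.005],-0.015],[[0,-0.006,0.01],-0.015],[[0,-0.006,0.015],-0.015],[[0,0,0.018],0],[[0,0,0.018],0],[[0,0,0.018],0],[[0,0,0.015],0],[[0,0,0.01],0],[[0,0,0.004],0],[[0,0,0],0]]}}

```text
time: 11.58
tool_pos: [0.6595, -0.2285, 0.1548]
tool_rot: [3.109, -0.024, -2.702]
contact_force: [0.3, -0.7, -4.4]
opening: 0.0714
```

```bash
cat >> h.py <<'E'
O=np.array([.5387,-.2346]);ux=np.array([-.4226,.9063]);uy=np.array([-.9063,-.4226])
tr=lambda p:(round(float((np.array(p)[:2]-O)@ux),4),round(float((np.array(p)[:2]-O)@uy),4))
E
sed -i 's/^n,o=/print("tray",tr(s["tool_pos"]))\nn,o=/' look.py
python3 look.py scene s9 130 310 90 250 4; python3 look.py wrist w9
```

```text
11.575 [ 0.6595 -0.2285  0.1548] [ 3.1086 -0.0244 -2.7024] [ 0.3009 -0.7289 -4.4122] [ 0.0939 -0.1611 -0.0491] 0.07139710556083993
tray (-0.0455, -0.1121)
11.625 [ 0.6597 -0.2286  0.1551] [ 3.109  -0.024  -2.7023] [ 0.0045  0.1011 -4.8247] [ 0.0781 -0.2179  0.0303] 0.07157585327868274
tray (-0.0456, -0.1122)
```

View pics/s9.png

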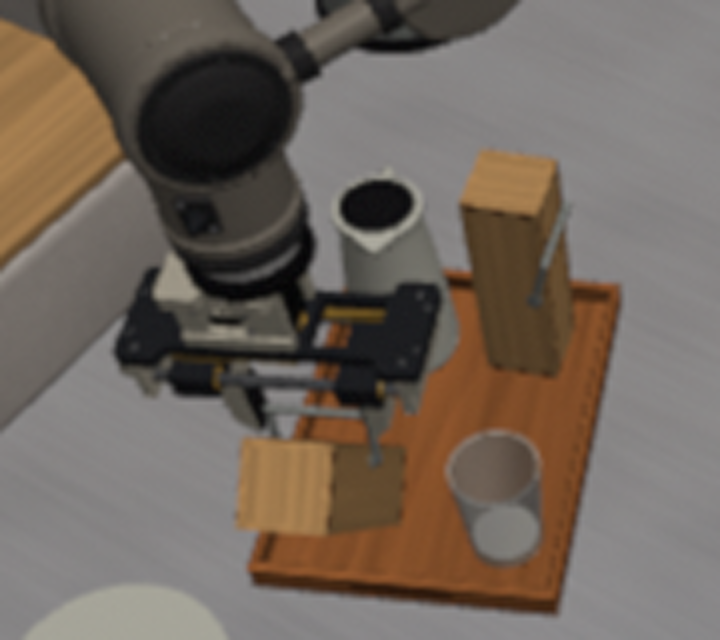

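View pics/w9.png

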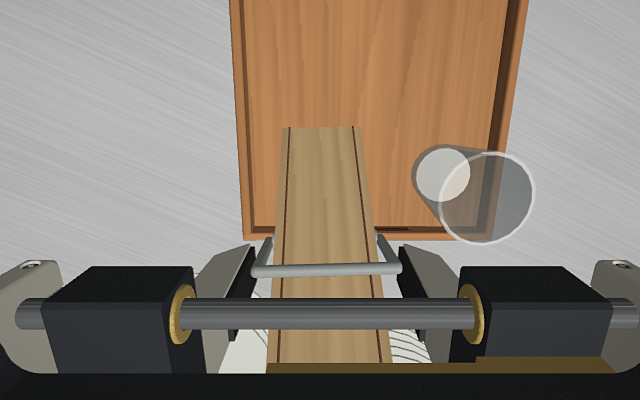

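Emit:
{"name": "carry_out", "arguments": {"targets": [[[0,0,0.004],0],[[0,0,0.004],0],[[0,0,0.004],0],[[0,0,0],0]]}}

```text
time: 12.18
tool_pos: [0.6609, -0.2286, 0.1458]
tool_rot: [3.113, -0.019, -2.702]
contact_force: [1.0, 0.9, -2.6]
opening: 0.0717
```

```bash

python3 look.py wrist w10
```

```text
12.175 [ 0.6609 -0.2286  0.1458] [ 3.1134 -0.0193 -2.7024] [ 0.9556  0.9134 -2.6481] [ 0.3961 -0.1216  0.0238] 0.07168168748153378
tray (-0.0462, -0.1133)
```

View pics/w10.png

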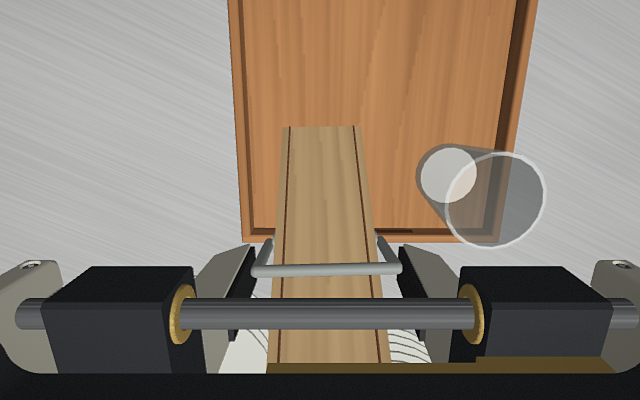

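Partial load is on the floor now (vertical force halved), with the leading edge down. I'll tip it up by pushing the bar towards tool +x.

Emit:
{"name": "carry_out", "arguments": {"targets": [[[0.003,0,0.001],0],[[0.004,0,0],0],[[0.004,0,0],0],[[0.004,0,0],0],[[0,0,0],0]]}}

```text
time: 12.85
tool_pos: [0.6465, -0.2354, 0.1471]
tool_rot: [3.115, -0.018, -2.702]
contact_force: [-0.1, 0.7, 0.6]
opening: 0.0714
```

```bash

python3 look.py wrist w11;python3 look.py scene s11 130 310 90 250 4
```

```text
12.85 [ 0.6465 -0.2354  0.1471] [ 3.1148 -0.0177 -2.7024] [-0.1163  0.7491  0.6334] [ 0.5112 -0.0411  0.0271] 0.07135450177092151
tray (-0.0463, -0.0974)
12.9 [ 0.6467 -0.2354  0.147 ] [ 3.1148 -0.0177 -2.7023] [0.3979 1.0729 1.6607] [0.5272 0.0237 0.0495] 0.07128546082251036
tray (-0.0463, -0.0976)
```

View pics/w11.png

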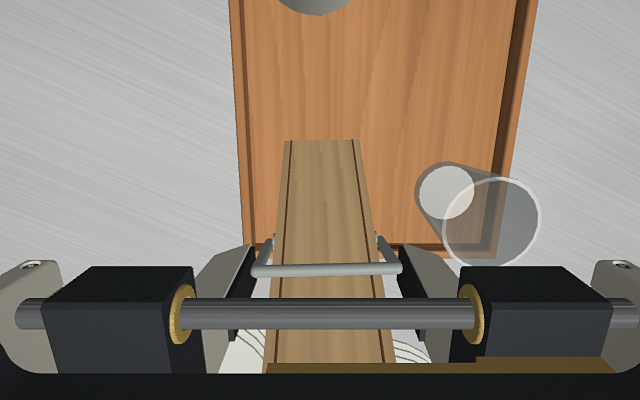

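View pics/s11.png

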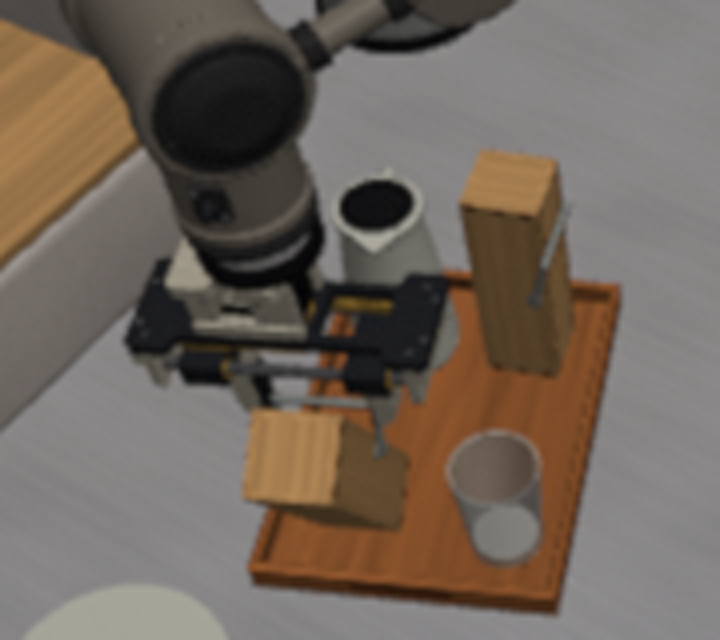

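It is tipping up: the heavy edge in the wrist view drops and narrows (row 126→140, width 80→69 px), and the floor carries the weight. I'll continue.

Emit:
{"name": "carry_out", "arguments": {"targets": [[[0.004,0,0],0],[[0.004,0,0],0],[[0.004,0,0],0],[[0.004,0,0],0],[[0,0,0],0]]}}

```text
time: 13.58
tool_pos: [0.6308, -0.2429, 0.1458]
tool_rot: [3.114, -0.02, -2.702]
contact_force: [-0.4, 0.6, -0.8]
opening: 0.0716
```

```bash

python3 look.py wrist w12;python3 look.py scene s12 130 310 90 250 4
```

```text
13.575 [ 0.6308 -0.2429  0.1458] [ 3.114  -0.0196 -2.7023] [-0.3501  0.597  -0.7616] [ 0.3135 -0.0805 -0.0238] 0.07160236742611621
tray (-0.0465, -0.0799)
13.625 [ 0.6309 -0.2429  0.1459] [ 3.1141 -0.0194 -2.7022] [-0.0988  0.2951 -1.7308] [ 0.1928 -0.1058 -0.0082] 0.07143864764014687
tray (-0.0465, -0.0801)
```

View pics/w12.png

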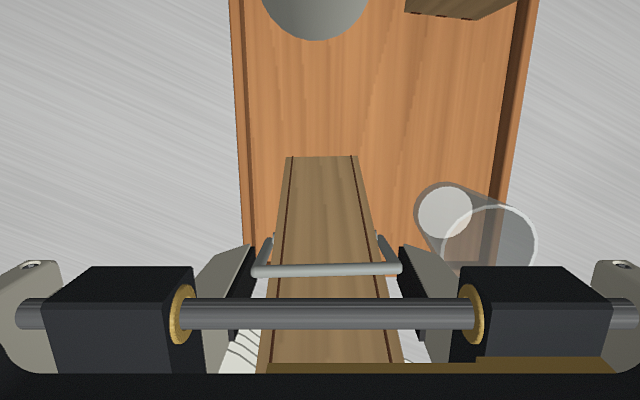

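View pics/s12.png

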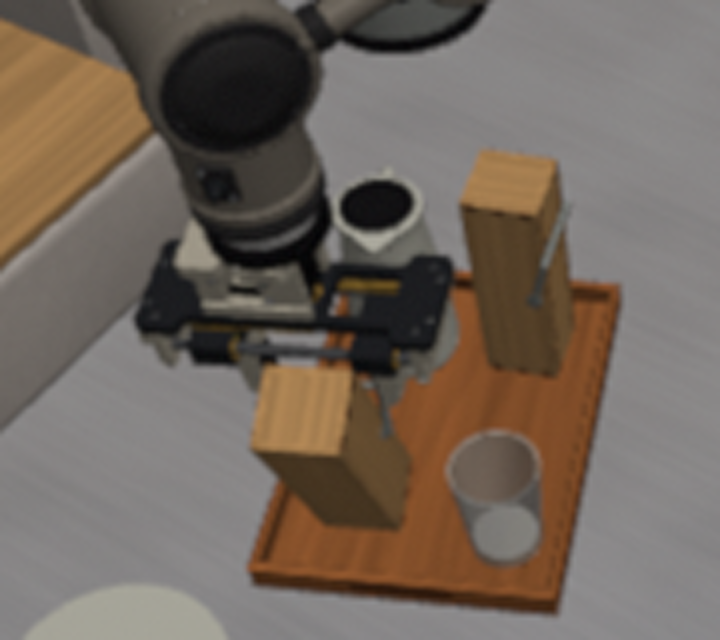

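The corner stays put and the box is about 21° from upright, near balance. I'll ease the grip and follow the arc.

Emit:
{"name": "carry_out", "arguments": {"targets": [[[0.004,0,0],0],[[0.004,0,0],0],[[0.003,0,0],0],[[0,0,0],0]], "grip_force": 15}}

```text
time: 14.18
tool_pos: [0.6203, -0.2475, 0.1449]
tool_rot: [3.113, -0.02, -2.702]
contact_force: [-0.5, 0.1, -4.2]
opening: 0.072
```

```bash

python3 look.py wrist w13;python3 look.py scene s13 130 310 90 250 4
```

```text
14.175 [ 0.6203 -0.2475  0.1449] [ 3.113  -0.02   -2.7019] [-0.4771  0.0664 -4.1881] [ 0.1604 -0.1697 -0.0099] 0.07204496053441259
tray (-0.0462, -0.0685)
14.225 [ 0.6204 -0.2474  0.145 ] [ 3.1131 -0.02   -2.7018] [ 0.1715  1.2822 -4.216 ] [ 0.1326 -0.245   0.0074] 0.07224031382078333
tray (-0.0461, -0.0686)
```

View pics/w13.png

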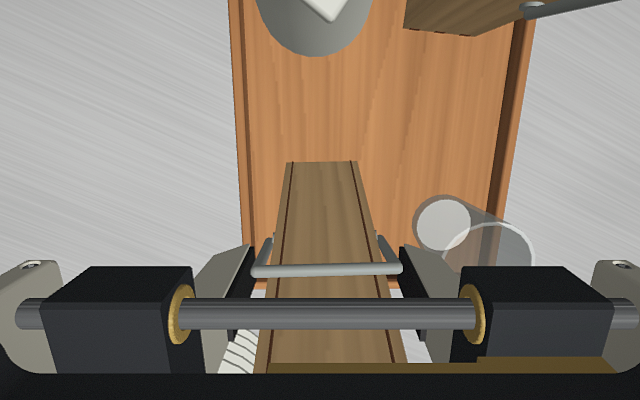

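View pics/s13.png

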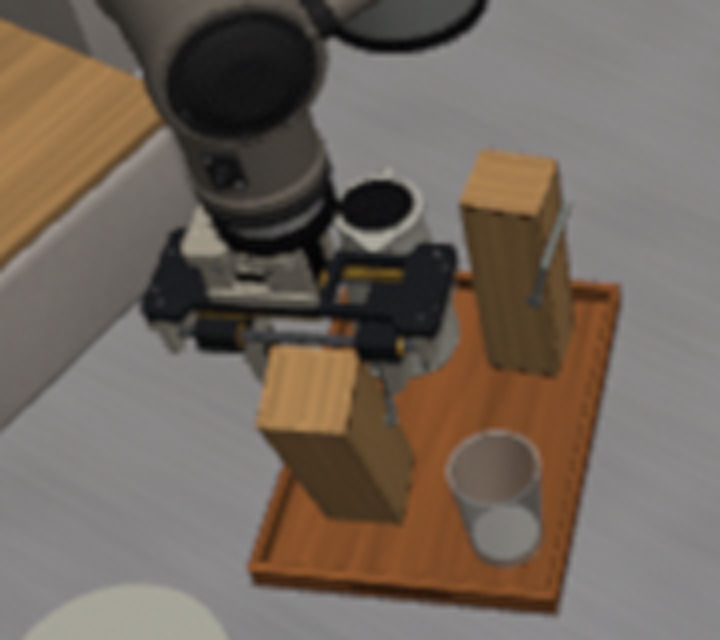

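```bash
cat > dip.py <<'E'
import sys
from h import *
np.set_printoptions(precision=4,suppress=True)
s=monitor.observe(); c=cam("wrist")
xl,xr,row=map(float,sys.argv[1:4])   # heavy end top edge in wrist view
d=c[0][0,0]*.058/(xr-xl); o,r=ray("w",((xl+xr)/2,row),c); P=o+r*d
y=s["tool_rot"][2]; u=np.array([np.cos(y),np.sin(y)])
e=P-np.array(s["tool_pos"]); print("edge rel tcp: along",e[:2]@u,"dz",e[2],"edge",P,"tray",tr(P))
E
python3 dip.py 286 357 161.5
python3 - <<'E'
import cv2
im=cv2.imread('pics/w13.png'); cv2.imwrite('pics/w13c.png',cv2.resize(im[140:380,230:430],None,fx=3.5,fy=2.4))
E
```

```text
edge rel tcp: along 0.030579387730952316 dz -0.12154825781313794 edge [ 0.5934 -0.2616  0.0234] tray (-0.0475, -0.0382)
```

View pics/w13c.png

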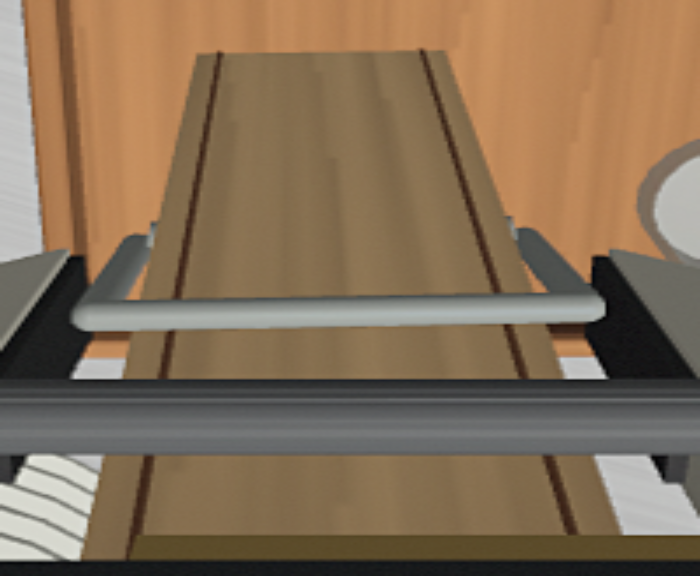

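The dip is about 76° (14° short of upright), with the handle at its joint limit as predicted. I'll follow the arc with lowering.

Emit:
{"name": "carry_out", "arguments": {"targets": [[[0.004,0,0.001],0],[[0.004,0,0.001],0],[[0.003,0,0.001],0],[[0,0,0],0]], "grip_force": 12}}

```text
time: 14.78
tool_pos: [0.6099, -0.2523, 0.1421]
tool_rot: [3.113, -0.02, -2.702]
contact_force: [-0.3, -0.3, -3.9]
opening: 0.072
```

```bash

python3 look.py wrist w14;python3 look.py scene s14 130 310 90 250 4
```

```text
14.775 [ 0.6099 -0.2523  0.1421] [ 3.1134 -0.0196 -2.7016] [-0.2692 -0.2721 -3.9296] [ 0.1851 -0.2833 -0.0125] 0.07199566735181498
tray (-0.0461, -0.0571)
14.825 [ 0.61   -0.2523  0.1421] [ 3.1135 -0.0195 -2.7016] [ 2.0283 -0.6479 -4.8966] [ 0.1393 -0.2845 -0.0212] 0.0722948223374076
tray (-0.0462, -0.0572)
```

View pics/w14.png

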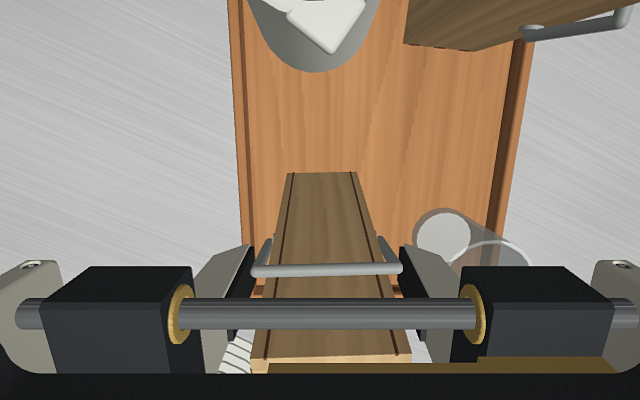

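View pics/s14.png

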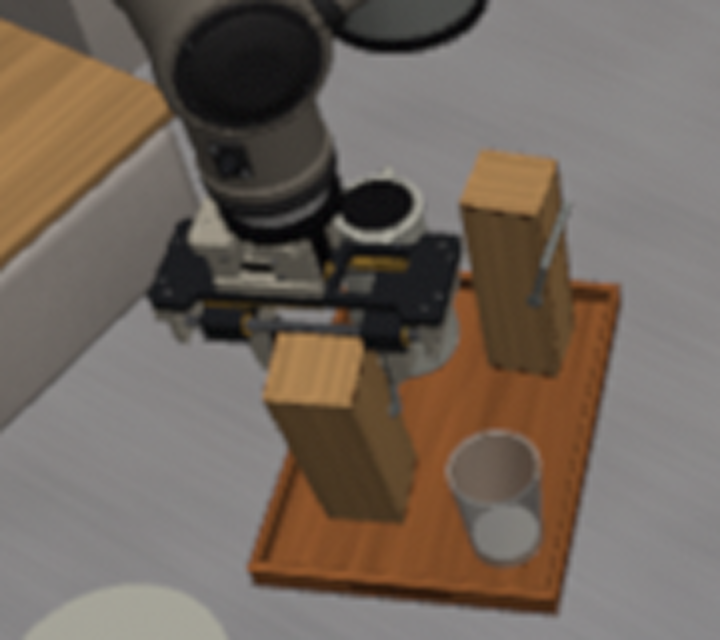

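The handle now turns in the grip and the box keeps rising (heavy edge at row 172), with the corner in place. I'll continue.

Emit:
{"name": "carry_out", "arguments": {"targets": [[[0.004,0,0.001],0],[[0.004,0,0.001],0],[[0.004,0,0.0015],0],[[0,0,0],0]]}}

```text
time: 15.38
tool_pos: [0.5987, -0.2576, 0.139]
tool_rot: [3.114, -0.019, -2.701]
contact_force: [0.7, 0.3, -4.2]
opening: 0.0723
```

```bash

python3 look.py wrist w15;python3 look.py scene s15 130 310 90 250 4
```

```text
15.375 [ 0.5987 -0.2576  0.139 ] [ 3.1141 -0.0188 -2.7013] [ 0.6967  0.3479 -4.2181] [ 0.2454 -0.3089 -0.0184] 0.07229111272907551
tray (-0.0462, -0.0447)
15.425 [ 0.5989 -0.2575  0.139 ] [ 3.1141 -0.0187 -2.7012] [ 0.02   -0.517  -3.5436] [ 0.2201 -0.2389  0.0048] 0.07246943254966895
tray (-0.0462, -0.0449)
```

View pics/w15.png

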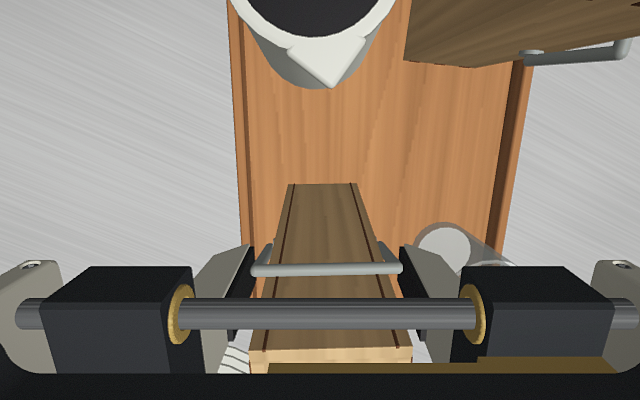

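View pics/s15.png

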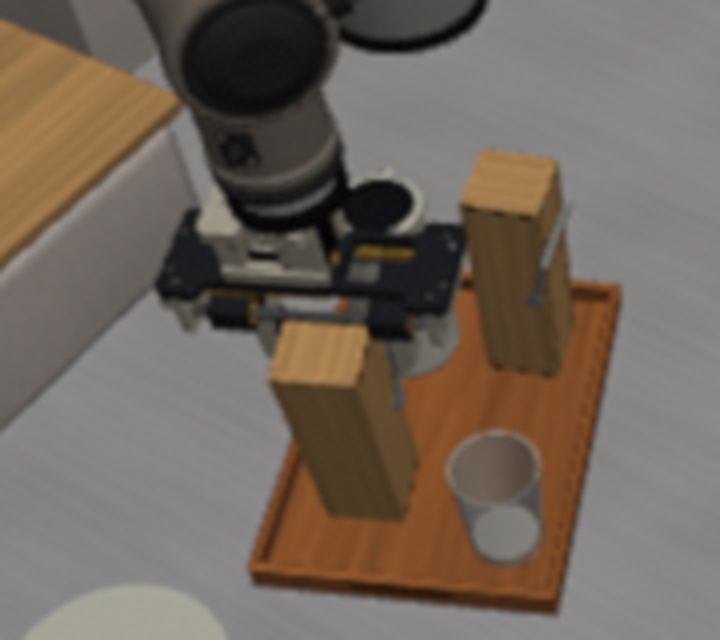

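Emit:
{"name": "carry_out", "arguments": {"targets": [[[0.004,0,0.001],0],[[0.004,0,0.0015],0],[[0.003,0,0.0015],0],[[0,0,0],0]]}}

```text
time: 15.98
tool_pos: [0.5884, -0.2625, 0.1352]
tool_rot: [3.115, -0.018, -2.701]
contact_force: [0.8, 0.2, -4.0]
opening: 0.0722
```

```bash

python3 look.py wrist w16;python3 look.py scene s16 130 310 90 250 4
```

```text
15.975 [ 0.5884 -0.2625  0.1352] [ 3.1149 -0.0184 -2.7009] [ 0.7518  0.1546 -3.9587] [ 0.1741 -0.3294 -0.0042] 0.07216177977398104
tray (-0.0463, -0.0333)
16.025 [ 0.5885 -0.2624  0.1353] [ 3.1149 -0.0183 -2.7009] [ 1.1421  0.0031 -2.3144] [ 0.1779 -0.2537  0.0032] 0.072303812024253
tray (-0.0463, -0.0334)
```

View pics/w16.png

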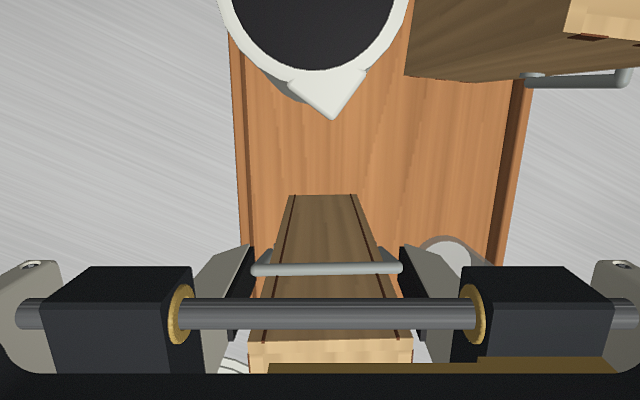

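View pics/s16.png

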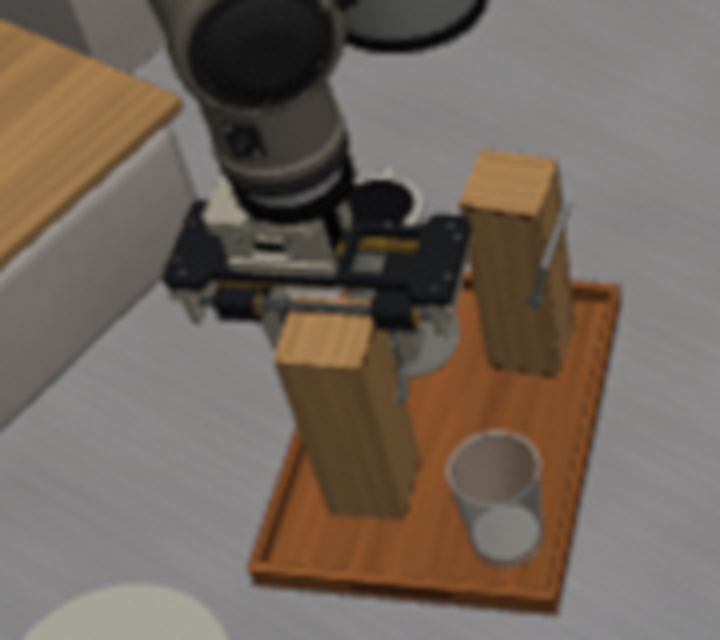

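```bash
python3 - <<'E'
from h import *
np.set_printoptions(precision=4,suppress=True)
s=monitor.observe(); c=cam("wrist"); K,R,t=c
y=s["tool_rot"][2]; u=np.array([np.cos(y),np.sin(y)])
# face corners (heavy end, light end) -> solvePnP of the 58x184 face
img=np.array([[289,194.5],[357,194.5],[412,340.5],[249,341]],float)
obj=np.array([[.092,-.029,0],[.092,.029,0],[-.092,.029,0],[-.092,-.029,0]])
ok,rv,tv=cv2.solvePnP(obj,img,K,None)
Rw=R.T@cv2.Rodrigues(rv)[0]; p=R.T@(tv.ravel()-t)
ax=Rw[:,0]; print("axis",ax,"tilt from down deg",np.degrees(np.arccos(-ax[2])),"along h",ax[:2]@u,"centre",p,tr(p))
pr,_=cv2.projectPoints(obj,rv,tv,K,None); print(np.abs(pr[:,0]-img).max())
E
```

```text
axis [-0.018  -0.0044 -0.9998] tilt from down deg 1.0632798720823309 along h 0.018180409461976948 centre [ 0.5899 -0.2624  0.0991] (-0.0468, -0.0346)
0.2974628311135348
```

The face-corner fit puts the box about 1° from upright, but the hand still carries around 3-4 N. I'll make a small further move and lower.

Emit:
{"name": "carry_out", "arguments": {"targets": [[[0.002,0,0.0015],0],[[0.001,0,0.0015],0],[[0,0,0],0]]}}

```text
time: 16.45
tool_pos: [0.5864, -0.2636, 0.1343]
tool_rot: [3.117, -0.016, -2.7]
contact_force: [1.5, 1.0, -3.0]
opening: 0.072
```

```bash

python3 look.py wrist w17 230 430 160 380 3;python3 look.py scene s17 130 310 90 250 4
```

```text
16.45 [ 0.5864 -0.2636  0.1343] [ 3.1168 -0.0164 -2.7004] [ 1.4981  0.9863 -2.9943] [ 0.3676 -0.3342  0.0741] 0.07204900443873014
tray (-0.0464, -0.031)
16.5 [ 0.5864 -0.2635  0.1343] [ 3.1168 -0.0164 -2.7003] [0.0038 1.5412 0.9366] [ 0.4357 -0.2877  0.0402] 0.07218986366253402
tray (-0.0464, -0.031)
```

View pics/w17.png

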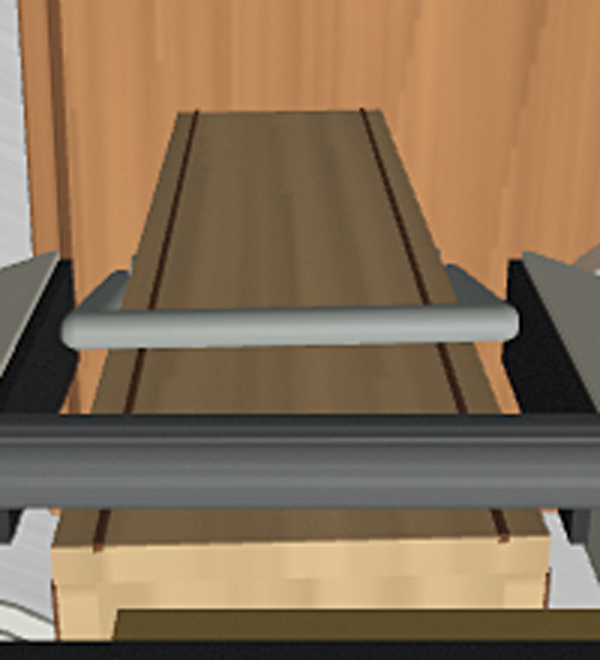

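View pics/s17.png

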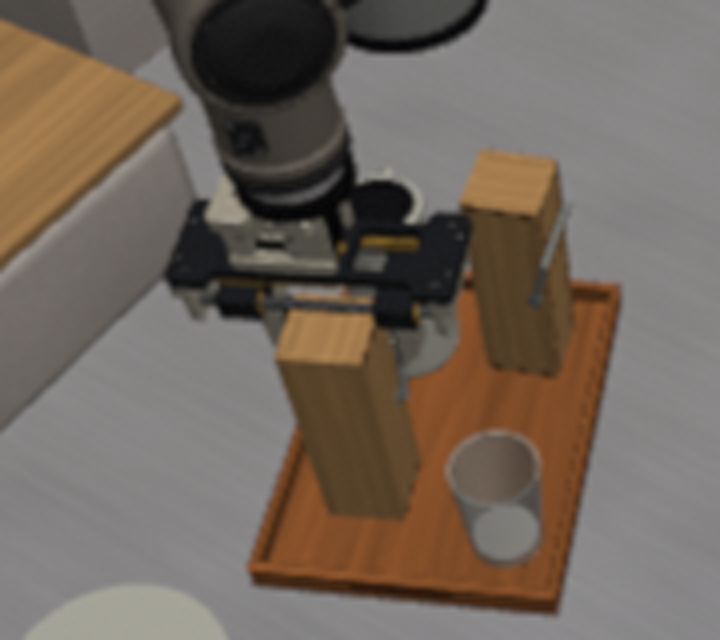

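The load is now on the floor (force near zero). I'll release.

Emit:
{"name": "carry_out", "arguments": {"targets": [[[0,0,0],0],[[0,0,0],0],[[0,0,0],0],[[0,0,0],0]], "fingers": 0}}

```text
time: 17.05
tool_pos: [0.5863, -0.2643, 0.1341]
tool_rot: [3.118, -0.017, -2.7]
contact_force: [-0.3, 0.4, -0.3]
opening: 0.0921
```

```bash

python3 look.py wrist w18;python3 look.py scene s18 130 310 90 250 4
```

```text
17.05 [ 0.5863 -0.2643  0.1341] [ 3.1176 -0.0174 -2.7004] [-0.3498  0.4064 -0.3486] [ 0.1345 -0.1392  0.0293] 0.09207396960017995
tray (-0.047, -0.0306)
17.1 [ 0.5863 -0.2642  0.1341] [ 3.1176 -0.0173 -2.7004] [-0.5884  0.387  -0.1928] [ 0.1131 -0.1604  0.014 ] 0.09175615814168801
tray (-0.047, -0.0306)
```

View pics/w18.png

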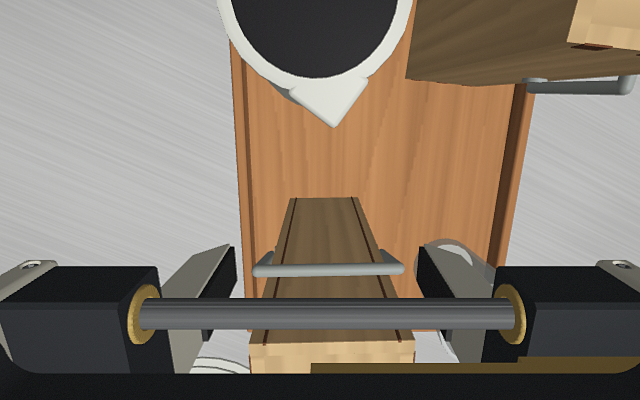

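View pics/s18.png

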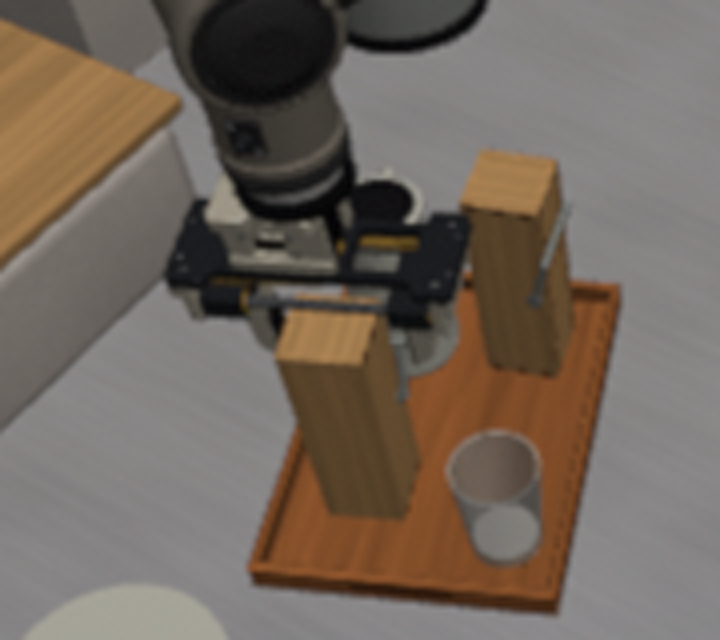

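Released. The box stands and the fingers are clear on both sides. Withdrawing straight up.

Emit:
{"name": "carry_out", "arguments": {"targets": [[[0,0,-0.008],0],[[0,0,-0.015],0],[[0,0,-0.02],0],[[0,0,-0.025],0],[[0,0,-0.025],0],[[0,0,-0.025],0],[[0,0,-0.02],0],[[0,0,-0.015],0],[[0,0,0],0]]}}

```text
time: 18.27
tool_pos: [0.5909, -0.2667, 0.3023]
tool_rot: [3.126, -0.012, -2.7]
contact_force: [0.3, 0.0, -0.2]
opening: 0.0917
```

Emit:
{"name": "carry_out", "arguments": {"targets": [[[-0.02,0.02,-0.01],0],[[-0.02,0.03,-0.01],0],[[-0.01,0.04,-0.01],0],[[0,0.05,0],0],[[0,0.05,0],0],[[0,0.05,0],0],[[0,0.04,0],0],[[0,0.02,0],0],[[0,0,0],0]]}}

```text
time: 19.4
tool_pos: [0.5045, 0.0338, 0.3347]
tool_rot: [3.123, -0.015, -2.702]
contact_force: [0.8, -0.3, 0.6]
opening: 0.092
```

```bash

python3 look.py top t19 330 500 100 260 4;python3 look.py scene s19
```

```text
19.4 [0.5045 0.0338 0.3347] [ 3.1227 -0.0146 -2.702 ] [ 0.8399 -0.3409  0.5808] [ 0.133  -0.1403  0.033 ] 0.09197123877942397
tray (0.2577, -0.0824)
19.45 [0.5048 0.0331 0.3345] [ 3.1229 -0.0148 -2.7029] [-0.8008  0.1039  0.1289] [ 0.1527 -0.2083 -0.0366] 0.09175679150832036
tray (0.2569, -0.0824)
```

View pics/t19.png

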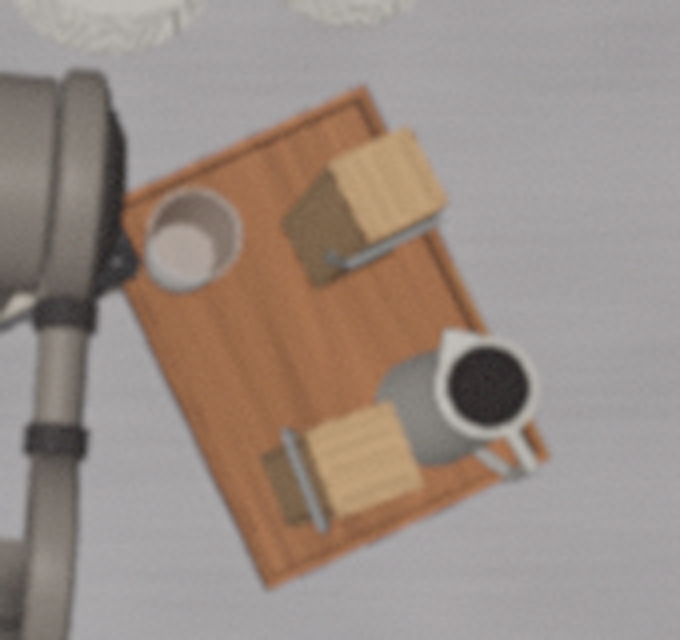

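View pics/s19.png

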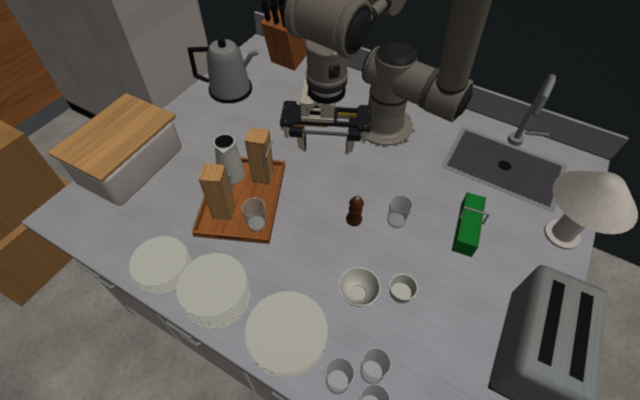

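The box stands upright on the tray. Its top face is at top-crop (330,168), (408,128), (447,205), (368,243), and the base edge runs from (285,222) to (322,285). Nothing else has moved. I'll check uprightness numerically.

```bash
python3 - <<'E'
from h import *
np.set_printoptions(precision=4,suppress=True)
c=cam("top"); f=lambda x,y:(x/4+330,y/4+100)
T=np.array([onz("t",f(*p),.192,c) for p in[(330,168),(408,128),(447,205),(368,243)]])
B=np.array([onz("t",f(*p),.008,c) for p in[(285,222),(322,285)]])
print("top",T.mean(0),tr(T.mean(0)),[np.linalg.norm(T[i]-T[i-1]).round(4) for i in range(4)])
print("top edge mid",tr((T[0]+T[3])/2),"base edge mid",tr(B.mean(0)))
s=cam("scene")
a=cv2.imread('pics/scene0.png').astype(int);b=cv2.imread('pics/s19.png').astype(int)
d=(abs(a-b).sum(2)>60).astype('uint8')
for n,(x0,x1,y0,y1) in dict(twin=(250,275,130,185),tumA=(244,268,198,232),mill=(345,366,194,227),tumB=(385,413,196,228),bowl=(336,382,268,308),ram=(386,420,272,302),jug=(216,242,135,160)).items():
    print(n,d[y0:y1,x0:x1].mean().round(3))
E
```

```text
top [ 0.6095 -0.2493  0.192 ] (-0.0432, -0.0579) [np.float64(0.0541), np.float64(0.0569), np.float64(0.0556), np.float64(0.0566)]
top edge mid (-0.0149, -0.0574) base edge mid (-0.0207, -0.0589)
twin 0.0
tumA 0.0
mill 0.0
tumB 0.0
bowl 0.0
ram 0.0
jug 0.0
```

The top view puts the centre at tray (-43, -58) mm. The box is upright within measuring error, and none of the other objects changed between the first and last images. Handing in.

```bash
python3 -c "
from cell import order; print(order.hand_in())"
```

```text
the job is handed in; nothing more can be done
None
```

The gift box is standing upright in the tray's free quarter with its heavy end down, and I handed the job in at about 19.5 s of the 67 s. No verdict was reported.

**What I did:** I gripped the steel handle by its bar ends and lifted the box. The ramekin/tumbler end dipped about 48°, which showed it to be the heavy one. I carried the box over, set its heavy-end edge on the tray floor, and tipped it upright with slow small moves of the handle. Then I let go and pulled the arm back.

**Last checks:**
- **Position:** the box centre is at about (-43, -58) mm in the tray frame, inside the limits.
- **Uprightness:** just before release, the wrist view gave about 1° from upright. Afterwards, the coarse top view showed a 6 mm offset between top and base edges (about 2°). I put that down to the picture's resolution, and both are within 4°.
- **Other objects:** comparing the first and last scene pictures, I saw no change at the twin, jug, both tumblers, mill, bowl or ramekin.
- **Contact:** the gripper is open and the arm is well clear of everything.

No check failed. The tool drifted by up to about 2° of tilt along the way, with no visible effect on the placing.

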